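# Hang the hooked spatula back between the ladles

### The job

Take the red jar spatula out of its drip caddy and hang it by its hook on the rack's bar, lowering it through the gap between the two hanging ladles. It must hang in the one notch of the yellow sleeve on the bar, the hook right down on the notch floor and not perched on the sleeve's top; look or feel for the notch. Leave both ladles hanging where they are, and do not shove the tin or the spice jar.

Things in the scene. Friction and masses are not known exactly. Their poses are not given: they have to be found in the camera images.
- rack: Dish rack fixed on the worktop: a flat steel bar, 6 mm thick, 276 mm long along the rack's y, its top edge 165 mm above the origin, between two posts 185 mm high. Origin on the worktop under the middle of the bar; x points across the bar, away from the robot, z up.
- bar_mid (a point): Middle of the bar's top edge, axes of the rack. A rigid yellow sleeve is clipped round the bar here: 12 mm thick in x, centred on the bar, 90 mm long in y, flat top 9 mm above this point. In its middle is one notch, 16 mm wide in y, open through in x, floor 1 mm above this point. The sleeve's place along y varies: the notch's middle is up to 14 mm either side of this point, not reported.
- spatula_grip (a point): Centre of the black grip of the loose spatula (60 to 120 g): 24 mm (x) by 12 mm (y) by 60 mm high; grasp across the 12 mm. z runs up the spatula, x towards its hook. It stands upright in the caddy. Its red blade, 22 mm wide in y, 8 mm thick in x, 70 mm long, ends 178 mm below this point, 13 mm to -x of it. It is to hang with its x along the rack's x, hook leg beyond the bar.
- spatula_hook (a point): Middle of the underside of the hook's top strap, which must rest on the notch floor; 43 mm below the grip's centre, same axes. The hook is 10 mm wide in y; inside it is 18 mm of room in x (9 mm either side of this point) between the handle and a leg reaching 29 mm down, its tip flared outward. The blade's lower end is 135 mm below this point.
- caddy: Grey drip caddy fixed on the worktop: an 80 x 80 mm foot, 12 mm thick, with an upright pocket, 11 mm (x) by 26 mm (y) inside, up to 63 mm height, in which the blade stands. Origin on the worktop under its middle.
- ladle_a_hook (a point): Underside of the hook of the bare steel ladle, where it rests on the bar. The two ladles hang loose about 72 mm either side of the bar's middle, either one on either side, cups 66 to 78 mm apart. A cup is 72 mm across, centred 4 mm to +x of this point, 104 to 140 mm below it; nothing is more than 5 mm above this point. Hook and handle are 10 mm wide in y.
- ladle_b_hook (a point): The same point on the blue ladle, which has the same sizes.
- tin: Low round tin, 86 mm across and 40 mm high, a loose bystander; origin under its middle.
- shaker: Spice jar, 41 mm across and 102 mm high, a loose bystander; origin under its middle.
Not all that is in view belongs to the job. There is more than one size of the part that bears ladle_b_hook; the job needs the larger.

How it is judged (in metres and radians):
At the end, for the whole second after the job is handed in: The spatula hangs released in the notch, at most swaying below 0.3 m/s: hook underside below 169.5 mm above the rack's foot, in 24 mm of the bar's middle along it and 12 mm across, within 0.4 rad of upright; both ladles still hang on the bar, hooks within 20 mm of where they were (z of spatula_hook in the frame of rack between 0.16 and 0.1695 m and y of spatula_hook in the frame of rack between -0.024 and 0.024 m and x of spatula_hook in the frame of rack between -0.012 and 0.012 m and angle between spatula_hook's own z axis and vertical below 0.4 rad and z of each of ladle_a_hook, ladle_b_hook in the frame of rack above 0.158 m and distance of each of ladle_a_hook, ladle_b_hook from where it was at the start of the episode below 0.02 m and linear speed of spatula below 0.3 m/s); the robot touches nothing.
It fails at once if the steel ladle is dislodged: its hook moves more than 30 mm (distance of ladle_a_hook from where it was at the start of the episode above 0.03 m).
It fails at once if the blue ladle is dislodged: its hook moves more than 30 mm (distance of ladle_b_hook from where it was at the start of the episode above 0.03 m).
It fails at once if the tin is shoved more than 30 mm (distance of tin from where it was at the start of the episode above 0.03 m).
It fails at once if the spice jar is shoved more than 30 mm (distance of shaker from where it was at the start of the episode above 0.03 m).
It also fails if it takes over 61 s, if anything falls off the work surface, if the arm or the gripper's body presses on something with over 40 N, if the wrist force passes 120 N, or if a joint passes its speed limit or range.

### The arm

A 6-joint arm with a two-finger parallel gripper is mounted at the origin on a cart in front of the work surface, level with it; the furniture and walls round the work are solid. World frame = base frame: x ahead of the robot, y to its left, z up, the work surface at z = 0. Lengths are in mm, angles in rad, forces in N, time in s.
With the tool pointing down it reaches from about 200 to 875 mm from the base axis. Payload 3.4 kg.
Tool frame: the origin (TCP) lies at the centre of the arm's flange, where the gripper is bolted on; the fingertips stand 199 mm ahead of it and the grasp point (between the pads) lies 180 mm ahead of it; z points along the fingers, y is the line along which they close (so a half turn about z gives the same grasp; the last joint's range is limited). The gripper opens to 94 mm and grips with 3 to 60 N. Pads are 16 mm wide; open, the fingers measure 119 mm over their backs; the gripper's body (75 mm by 177 mm) begins 78 mm behind the grasp point.
Start: joints at [-1.323, 0.276, 1.505, -0, 1.361, -0.121], TCP at [207.283, -536.357, 404.693] pointing down, gripper open.
Joint ranges: [-2.89, 2.89], [-0.75, 2.08], [0.22, 2.7], [-1.18, 4.32], [0.11, 2.71], [-2.7, 2.7]. Speed limits (rad/s): [2.57, 2.57, 3.14, 3.14, 3.14, 3.14].

### API

Orientations are given as a unit quaternion [w, x, y, z].
In Python, from workcell import * gives the robot as it stands. The module is installed in compiled form; this text tells all that it offers.
- The arm moves only by the tool carry_out, never from a script. Its arguments are lists of equal length, an entry for each row: "claw": the closure, from -1 (fully open) to 1 (shut); "offset": the shift along the world's x, y, z in mm, a list of three; "dr": the turn, a rotation vector about the world's x, y, z in units of 6 degrees (1.0 is 6 degrees), a list of three. A call has 1 to 8 rows; each row is the pose to reach, as a shift and turn from the pose commanded when the call began; what a row does not reach only later rows make up. A row lasts 1/12 s, in which the tool goes at most 41.7 mm and 7.16 degrees, less where a joint would pass 70% of its speed; a pose out of reach is approached as far as the arm can. A call with a gripper value outside its range is refused whole. The fingers move at their own pace and stop on an object; "newtons" is the grip in N (left out, the last holds). Time passes only in rows, so rows that repeat a pose let the fingers close. It gives the time, the measured TCP pose, the force, the opening and the grip force at its end, in the units of the state.
- observe(): the state, without advancing time (a new reading comes with each control period).
- read_camera(name): name is "side" or "top" or "wrist"; returns a dict with "color" (384x512x3 uint8, red, green, blue), "fx", "fy", "cx", "cy" (pixels), "R" (3x3) and "t" (3): a world point X has camera coordinates R X + t; the wrist camera has in their place "hand_eye" (4x4, takes a point from camera to tool coordinates, whose origin is the TCP and whose axes are the flange's). Camera axes: x right, y down, z forward; pixel columns grow to the right and rows downward; lengths in mm; the calibration is good to about 2 mm. A picture is of the moment at which its call begins: read the wrist's pose just before it. There is no depth.
- job_done(): hands the job in; it is judged then, once.
The state is a dict: "t": time; "joint_pos": joint angles; "joint_vel": joint speeds; "tau": joint torques, N m; "tool_pos": TCP position; "tool_rot": TCP orientation; "contact_force": force on the tool from outside, world axes, zero at the start; "torque": the same for the moment, N m; "finger_gap": opening from 0.0 (shut) to 1.0 (fully open); "gripper_force": force on a finger pad.
Only numpy, scipy, OpenCV 4.12 (cv2) and the standard library are available. Lean on these libraries where they do the work, as an engineer would, in place of code of your own. Each camera call takes 0.05 s, during which the arm holds its last target. There are 200 camera calls.

## Working session

There is one attempt and no reset: what is moved stays moved. The work goes in short steps, Python scripts to look and compute and a tool call to move; the robot and the scene stay as the last step left them, time stands still between calls to the robot, and variables do not carry over. Pictures are saved under pics/ and viewed, at most 10 in all, crops included, and the job is handed in when it is done.

Besides the shell and the picture viewer there is one more tool, called by a JSON object that holds its "fn" and its "kwargs", one argument or row to a line. carry_out: Moves the arm, as the interface text tells. Its arguments: {"type":"object","properties":{"claw":{"type":"array"},"offset":{"type":"array"},"dr":{"type":"array"},"newtons":{"type":"number"}},"required":["claw","offset","dr"]}

```bash
mkdir -p pics; cat > h.py <<'E'
from workcell import *
import numpy as np, cv2
def save(n,f):
    c=read_camera(n); cv2.imwrite(f,c["color"][:,:,::-1]); np.savez(f[:-4]+'.npz',**{k:v for k,v in c.items()}); return c
E
python3 - <<'E'
from h import *
s=observe();print(s)
a=save("side","pics/side0.png");b=save("top","pics/top0.png")
for c in(a,b): print(c["fx"],c["cx"],c["cy"],c["R"].round(3).tolist(),c["t"], -c["R"].T@c["t"])
i=np.hstack([a["color"],b["color"]])[:,:,::-1]
cv2.imwrite("pics/both0.png",cv2.resize(np.vstack([a["color"],b["color"]])[:,:,::-1],None,fx=.78,fy=.78))
E
```

```text
{'t': 0.0, 'joint_pos': array([-1.32298623e+00,  2.76567154e-01,  1.50612123e+00,  2.27683753e-05,
        1.36065208e+00, -1.21019534e-01]), 'joint_vel': array([-0.00121573,  0.00042052, -0.00361168,  0.00108185,  0.00161988,
        0.00026967]), 'tau': array([ 2.28979543e-04, -4.04578257e+01, -2.37227476e+01,  7.01941783e-02,
        3.45753785e-02, -1.29194718e-04]), 'tool_pos': array([ 207.23875371, -536.13388874,  403.82503753]), 'tool_rot': array([-8.72854936e-04,  9.83043787e-01,  1.83368886e-01, -4.42550595e-05]), 'contact_force': array([-0.25490198,  0.11247061, -1.09930348]), 'torque': array([ 0.0408932 , -0.0107581 , -0.00324645]), 'gripper_force': 0.0, 'finger_gap': 1.000083553594355}
390.12907444137664 259.0892675889142 188.24242991405907 [[-0.828, -0.56, 0.001], [-0.283, 0.418, -0.863], [0.484, -0.715, -0.505]] [425.47277613 319.0748673  634.18596323] [136.07409856 558.69090856 595.29488366]
450.3499043046507 255.39638625082887 190.16128870902264 [[-0.028, -1.0, -0.005], [-0.993, 0.029, -0.112], [0.112, 0.002, -0.994]] [ -53.05009677  582.05498576 1141.03698573] [ 448.41648957  -71.68213262 1198.89617806]
```

```bash
python3 - <<'E'
from h import *
a=cv2.imread("pics/side0.png");b=cv2.imread("pics/top0.png")
cv2.imwrite("pics/s1.png",cv2.resize(a,(800,600),interpolation=cv2.INTER_CUBIC));cv2.imwrite("pics/t1.png",cv2.resize(b,(800,600),interpolation=cv2.INTER_CUBIC))
E
```

```text
(no output)
```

View pics/s1.png

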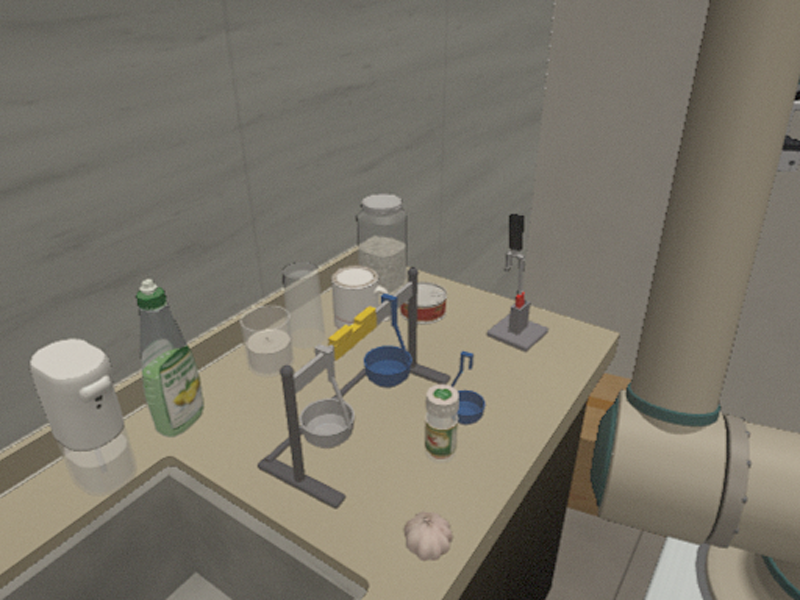

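View pics/t1.png

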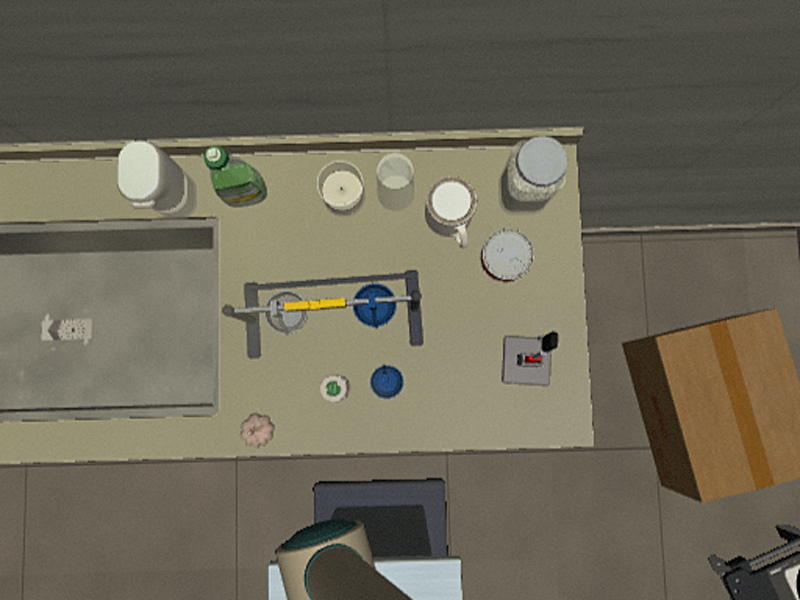

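Candidates for the part: the spatula is unique, with its black grip at side (515,232) and top (549,341). There are two blue ladles: the one hanging on the rack at side (388,365), top (375,305), and a smaller one standing loose at side (467,405), top (387,381). The larger, hanging one is the one for the job. Next, close crops.

```bash
python3 - <<'E'
from h import *
a=cv2.imread("pics/side0.png");b=cv2.imread("pics/top0.png")
def crop(i,x,y,w,h,s,W,H):
    o=cv2.resize(i[y:y+h,x:x+w],None,fx=s,fy=s,interpolation=cv2.INTER_CUBIC)
    for k in range(0,w,10): cv2.putText(o,str(x+k),(k*s,10),0,.33,(255,255,255),1);cv2.line(o,(k*s,12),(k*s,18),(255,255,255),1)
    for k in range(0,h,10): cv2.putText(o,str(y+k),(0,k*s+4),0,.33,(255,255,255),1);cv2.line(o,(24,k*s),(30,k*s),(255,255,255),1)
    return cv2.copyMakeBorder(o,0,H-h*s,0,W-w*s,0)
cv2.imwrite("pics/A.png",np.hstack([crop(a,300,130,60,100,6,360,600),crop(b,315,203,50,50,8,400,600)]))
cv2.imwrite("pics/B.png",crop(b,140,165,135,70,5,675,350))
cv2.imwrite("pics/C.png",crop(a,165,160,135,150,4,540,600))
E
```

```text
(no output)
```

View pics/A.png

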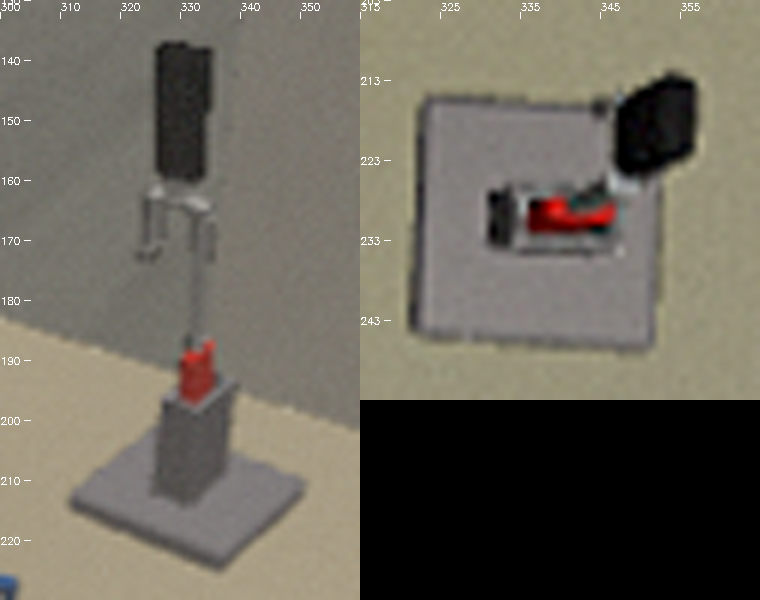

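View pics/B.png

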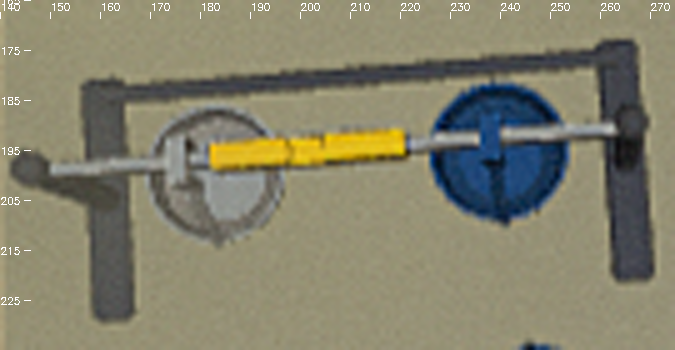

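View pics/C.png

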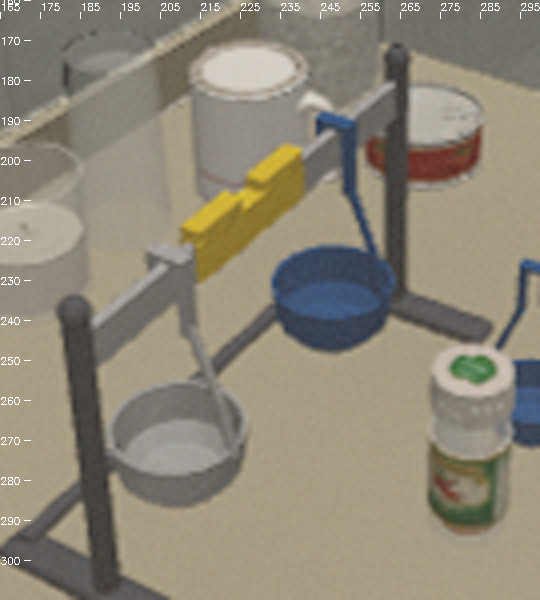

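The hanging blue ladle's cup is clearly the larger of the two, so it is ladle_b. The yellow sleeve notch is at top (201.4,195) and side (225,211.5). The spatula's hook leg is on the +x side of its handle. Triangulating.

```bash
cat >> h.py <<'E'
def ld(f): d=np.load(f); return {k:d[k] for k in d}
def P(c):
    K=np.array([[c["fx"],0,c["cx"]],[0,c["fy"],c["cy"]],[0,0,1.]]); return K@np.c_[c["R"],np.asarray(c["t"]).reshape(3,1)]
def tri(views):
    A=[]
    for M,(u,v) in views: A+= [u*M[2]-M[0], v*M[2]-M[1]]
    A=np.array(A); A/=np.linalg.norm(A[:,:3],axis=1)[:,None]
    X=np.linalg.lstsq(A[:,:3],-A[:,3],rcond=None)[0]
    e=[np.hypot(*( (M@np.r_[X,1])[:2]/(M@np.r_[X,1])[2]-uv)) for M,uv in views]
    return X,e
def onplane(M,uv,z):
    u,v=uv; A=np.array([u*M[2]-M[0],v*M[2]-M[1]]); return np.linalg.solve(A[:,:2],-A[:,3]-A[:,2]*z)
E
python3 - <<'E'
from h import *
s=P(ld("pics/side0.npz"));t=P(ld("pics/top0.npz"))
for n,a,b in [("postL",(183.7,236.2),(145.6,198.6)),("postR",(264.2,173),(266.4,189.4)),("notchtop",(225,211),(201.4,195)),("sleeveL",(211,218),(182,196)),("sleeveR",(240,196.5),(221.6,193)),
 ("ladleAstrap",(207.5,224.5),(175,197)),("ladleBstrap",(249,190),(238,191.5)),("caddy R near",(337,223.5),(321.5+30,246)),("caddy foot FL",(329,201),(323,215.5)),("gripmid",(330,148),(351.5,219)),("griptop",(330.5,138),(353,218)),("jar",(283,251),(213,249)),("tin",(271,185),(324.5,162)),("bladetop",(332.5,188),(342,229))]:
    X,e=tri([(s,a),(t,b)]);print(n,X.round(1),np.round(e,1))
for uv in [(366.4-45+1.3,215),(321.3,244.5),(351.6,246.4),(352.5,215)]: print(onplane(t,uv,12).round(1))
E
```

```text
postL [551.4 180.2 178.9] [0.2 0.2]
postR [564.6 -95.3 178.4] [0.1 0.1]
notchtop [558.4  55.7 160.3] [0.1 0.1]
sleeveL [556.8  99.6 169. ] [0.4 0.3]
sleeveR [559.1   7.  169.8] [0.8 0.7]
ladleAstrap [554.2 115.6 164.5] [0.4 0.4]
ladleBstrap [562.2 -30.4 166.2] [0.6 0.5]
caddy R near [ 443.5 -321.4  -46.8] [6.4 6.5]
caddy foot FL [ 487.8 -248.    53.4] [8.6 8.7]
gripmid [ 491.2 -283.5  188.3] [0.1 0.2]
griptop [ 491.8 -281.1  216. ] [0.3 0.3]
jar [432.4  36.5 102.8] [0. 0.]
tin [ 645.4 -251.6   46.9] [0.6 0.6]
bladetop [ 471.9 -281.4   79.3] [0.1 0.1]
[ 511.7 -245.1]
[ 434.7 -237.9]
[ 427.5 -316.8]
[ 509.4 -323.4]
```

{"fn": "carry_out", "kwargs": {
  "claw": [-1,-1,-1,-1,-1,-1,-1,-1],
  "offset": [
    [10,10,35],
    [40,35,75],
    [70,62,105],
    [100,90,125],
    [130,115,130],
    [160,142,130],
    [190,168,130],
    [210,185,130]
  ],
  "dr": [
    [0,0,-0.6],
    [0,0,-1.2],
    [0,0,-1.8],
    [0,0,-2.4],
    [0,0,-3.0],
    [0,0,-3.6],
    [0,0,-4.0],
    [0,0,-4.3]
  ]
}}

```text
t: 0.77
tool_pos: [415.7, -352.0, 535.1]
tool_rot: [0.0, 0.999, -0.042, 0.0]
contact_force: [-0.1, -0.8, -0.0]
finger_gap: 0.999
gripper_force: 0.0
```

```bash
cat >> h.py <<'E'
from scipy.spatial.transform import Rotation as Ro
def wsave(f):
    s=observe(); c=read_camera("wrist"); cv2.imwrite(f,c["color"][:,:,::-1])
    q=s["tool_rot"]; T=np.eye(4); T[:3,:3]=Ro.from_quat([q[1],q[2],q[3],q[0]]).as_matrix(); T[:3,3]=s["tool_pos"]
    W=np.linalg.inv(T@c["hand_eye"]); c["R"]=W[:3,:3]; c["t"]=W[:3,3]
    np.savez(f[:-4]+'.npz',**c); return s,c
E
python3 - <<'E'
from h import *
s,c=wsave("pics/w1.png");print(s["t"],s["tool_pos"],s["tool_rot"],s["joint_pos"]);print(c["hand_eye"].round(3))
M=P(c)
for X in [(491,-283,220),(491,-283,160),(471,-281,63)]:
    h=M@np.r_[X,1];print(h[:2]/h[2])
E
```

```text
0.7667 [ 415.70158776 -351.97131651  535.12308911] [ 3.57090512e-04  9.99119727e-01 -4.19472749e-02  2.65344203e-04] [-8.30283859e-01  1.84796954e-01  1.31298599e+00 -1.27504157e-04
  1.64292908e+00  8.24422403e-01]
[[ 1.0000e-03 -9.7000e-01 -2.4500e-01  7.0526e+01]
 [ 1.0000e+00  1.0000e-03 -1.0000e-03  3.5500e-01]
 [ 1.0000e-03 -2.4500e-01  9.7000e-01  2.0563e+01]
 [ 0.0000e+00  0.0000e+00  0.0000e+00  1.0000e+00]]
[178.08824709 117.69436838]
[191.07023291 117.47549154]
[205.10402127 130.85546794]
```

```bash
python3 - <<'E'
from h import *
i=cv2.imread("pics/w1.png")[60:200,110:280]
cv2.imwrite("pics/w1c.png",cv2.resize(i,None,fx=4,fy=4,interpolation=cv2.INTER_CUBIC))
E
```

```text
(no output)
```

View pics/w1c.png

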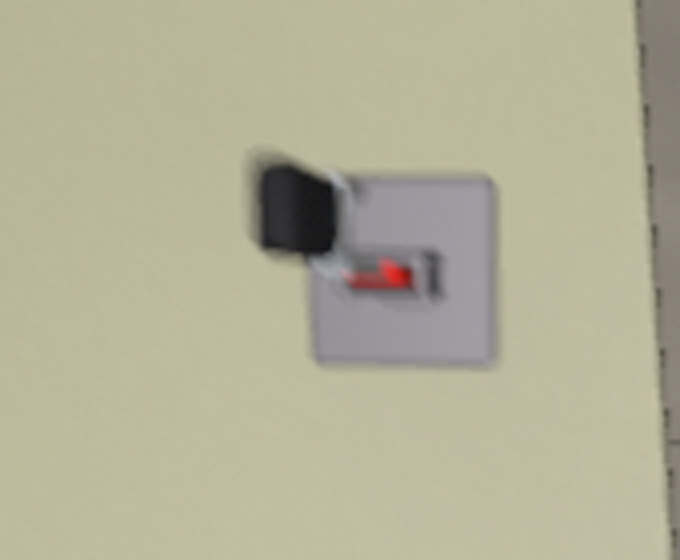

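```bash
python3 - <<'E'
from h import *
M=P(ld("pics/w1.npz"));t=P(ld("pics/top0.npz"));s=P(ld("pics/side0.npz"))
f=lambda x,y:(x/4+110,y/4+60)
for n,p,z in [("topc",f(277,208),220),("botc",f(312,212),160),("c1",f(265,165),220),("c2",f(258,248),220),("blade",f(380,275),82)]+[("foot",f(*q),12) for q in [(312,178),(497,178),(497,364),(316,364)]]: print(n,onplane(M,p,z).round(1))
print(tri([(M,f(277,208)),(s,(330.5,138))]),tri([(M,f(277,208)),(t,(353,218)),(s,(330.5,138))]))
E
```

```text
topc [ 496.3 -284.9]
botc [ 496.4 -280.1]
c1 [ 506.5 -283.5]
c2 [ 487.2 -278.9]
blade [ 474.6 -284.5]
foot [ 514.2 -249.4]
foot [ 507.9 -325.8]
foot [ 431.3 -318. ]
foot [ 437.8 -240.4]
(array([ 494.63268037, -284.25197788,  214.73934823]), [np.float64(2.0300362977111917), np.float64(0.8248958494944271)]) (array([ 493.69188427, -282.75634362,  214.6777171 ]), [np.float64(2.954372854981291), np.float64(0.9145616216269937), np.float64(0.729021581452016)])
```

{"fn": "carry_out", "kwargs": {
  "claw": [-1,-1,-1,-1,-1,-1,-1,-1],
  "offset": [
    [26,23,-25],
    [52,46,-40],
    [77,68,-50],
    [77,68,-60],
    [77,68,-90],
    [77,68,-120],
    [77,68,-145],
    [77,68,-160]
  ],
  "dr": [
    [0,0,-4.3],
    [0,0,0],
    [0,0,0],
    [0,0,0],
    [0,0,0],
    [0,0,0],
    [0,0,0],
    [0,0,0]
  ]
}}

```text
t: 1.48
tool_pos: [490.5, -285.4, 371.2]
tool_rot: [-0.001, 0.999, -0.041, -0.002]
contact_force: [0.2, -0.5, -0.2]
finger_gap: 0.999
gripper_force: 0.0
```

{"fn": "carry_out", "kwargs": {
  "claw": [-1,-1,0.2,0.6,1,1,1,1],
  "newtons": 25,
  "offset": [
    [0,0,0],
    [0,0,0],
    [0,0,0],
    [0,0,0],
    [0,0,0],
    [0,0,0],
    [0,0,0],
    [0,0,0]
  ],
  "dr": [
    [0,0,0],
    [0,0,0],
    [0,0,0],
    [0,0,0],
    [0,0,0],
    [0,0,0],
    [0,0,0],
    [0,0,0]
  ]
}}

```text
t: 2.15
tool_pos: [491.7, -285.6, 375.1]
tool_rot: [0.0, 0.999, -0.041, 0.0]
contact_force: [-0.6, -0.1, 0.3]
finger_gap: 0.611
gripper_force: 0.0
```

{"fn": "carry_out", "kwargs": {
  "claw": [1,1,1,1,1,1,1,1],
  "offset": [
    [0,0,0],
    [0,0,0],
    [0,0,0],
    [0,0,0],
    [0,0,5],
    [0,0,10],
    [0,0,20],
    [0,0,20]
  ],
  "dr": [
    [0,0,0],
    [0,0,0],
    [0,0,0],
    [0,0,0],
    [0,0,0],
    [0,0,0],
    [0,0,0],
    [0,0,0]
  ]
}}

```text
t: 2.82
tool_pos: [491.7, -285.7, 396.7]
tool_rot: [0.001, 0.999, -0.041, 0.0]
contact_force: [-0.9, 0.2, -0.2]
finger_gap: 0.131
gripper_force: 25.0
```

{"fn": "carry_out", "kwargs": {
  "claw": [1,1,1,1,1,1,1,1],
  "offset": [
    [0,0,10],
    [0,0,25],
    [0,0,40],
    [0,0,60],
    [0,0,80],
    [0,0,95],
    [0,0,95],
    [0,0,95]
  ],
  "dr": [
    [0,0,0],
    [0,0,0],
    [0,0,0],
    [0,0,0],
    [0,0,0],
    [0,0,0],
    [0,0,0],
    [0,0,0]
  ]
}}

```text
t: 3.48
tool_pos: [491.8, -285.5, 490.6]
tool_rot: [0.001, 0.999, -0.041, 0.001]
contact_force: [-0.1, -0.7, -0.2]
finger_gap: 0.128
gripper_force: 25.0
```

```bash
python3 - <<'E'
from h import *
s=observe();print(s["t"],s["tool_pos"],s["contact_force"])
a=save("side","pics/s2.png");M=P(a)
h=M@np.r_[s["tool_pos"]-[0,0,180],1];print(h[:2]/h[2])
i=cv2.imread("pics/s2.png")[80:230,260:400];cv2.imwrite("pics/s2c.png",cv2.resize(i,None,fx=4,fy=4,interpolation=cv2.INTER_CUBIC))
E
```

```text
3.4833 [ 491.7657671  -285.53940857  490.56224502] [-0.14967287 -0.68807967 -0.24316301]
[334.78158948 100.15542959]
```

View pics/s2c.png

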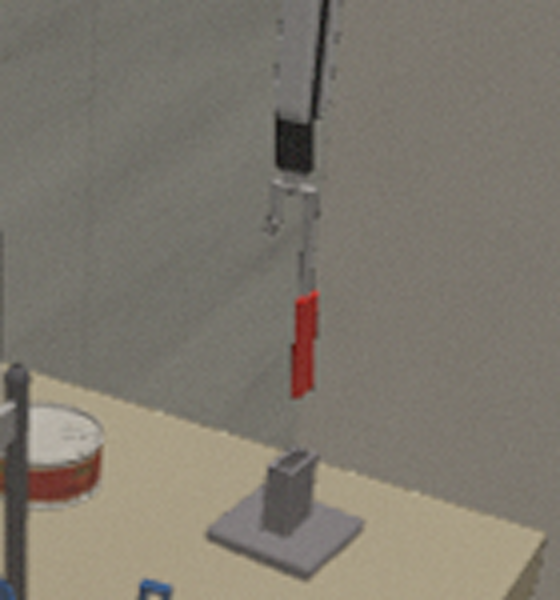

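```bash
python3 - <<'E'
from h import *
M=P(ld("pics/s2.npz"))
def ony(uv,y):
    u,v=uv;A=np.array([u*M[2]-M[0],v*M[2]-M[1]]);return np.linalg.solve(A[:,[0,2]],-A[:,3]-A[:,1]*y)
f=lambda x,y:(x/4+260,y/4+80)
for n,p in [("gripbot",(295,172)),("strapL",(272,186)),("strapR",(317,190)),("legtip",(270,230)),("handle",(310,215)),("bladebot",(301,396)),("bladetop",(307,293))]: print(n,ony(f(*p),-285.5).round(1))
E
```

```text
gripbot [488.5 254.5]
strapL [502.5 242.4]
strapR [473.2 246.3]
legtip [501.1 213.6]
handle [475.9 229.5]
bladebot [468.5 105.5]
bladetop [472.2 178. ]
```

The spatula is out, with its blade end at crop (301,397), about 105 mm high. It sits low in the fingers, which closed late, and leans about 3°. I'll correct the lean on the way to the rack.

{"fn": "carry_out", "kwargs": {
  "claw": [1,1,1,1,1,1,1,1],
  "offset": [
    [0,10,15],
    [2,40,20],
    [7,75,20],
    [13,110,20],
    [19,145,20],
    [25,180,20],
    [31,215,20],
    [37,250,20]
  ],
  "dr": [
    [0,0,0],
    [0,-0.1,0.2],
    [0,-0.2,0.4],
    [0,-0.3,0.6],
    [0,-0.4,0.8],
    [0,-0.5,1.0],
    [0,-0.5,1.25],
    [0,-0.5,1.25]
  ]
}}

```text
t: 4.2
tool_pos: [528.3, -33.9, 508.1]
tool_rot: [-0.001, 0.999, 0.025, 0.025]
contact_force: [-0.2, -0.7, -1.3]
finger_gap: 0.122
gripper_force: 25.0
```

{"fn": "carry_out", "kwargs": {
  "claw": [1,1,1,1,1,1,1,1],
  "offset": [
    [6,30,0],
    [12,55,0],
    [17,75,0],
    [20,90,0],
    [20,90,0],
    [20,90,0],
    [20,90,0],
    [20,90,0]
  ],
  "dr": [
    [0,0,0],
    [0,0,0],
    [0,0,0],
    [0,0,0],
    [0,0,0],
    [0,0,0],
    [0,0,0],
    [0,0,0]
  ]
}}

```text
t: 4.87
tool_pos: [548.6, 53.5, 509.1]
tool_rot: [-0.001, 0.999, 0.024, 0.026]
contact_force: [0.4, -0.0, -0.9]
finger_gap: 0.122
gripper_force: 25.0
```

```bash
python3 - <<'E'
from h import *
s=observe();print(s["t"],s["tool_pos"],s["tool_rot"],s["finger_gap"])
a=save("side","pics/s3.png")["color"];b=save("top","pics/t3.png")["color"]
A=cv2.resize(a[110:260,170:270],None,fx=4,fy=4,interpolation=cv2.INTER_CUBIC)
B=cv2.resize(b[150:230,150:250],None,fx=4,fy=4,interpolation=cv2.INTER_CUBIC)
B=cv2.copyMakeBorder(B,0,280,0,0,0)
cv2.imwrite("pics/c3.png",np.hstack([A,B])[:,:,::-1])
E
```

```text
4.8667 [548.55392434  53.47097408 509.1450285 ] [-7.45457719e-04  9.99381900e-01  2.40984649e-02  2.55837209e-02] 0.12244524842329152
```

View pics/c3.png

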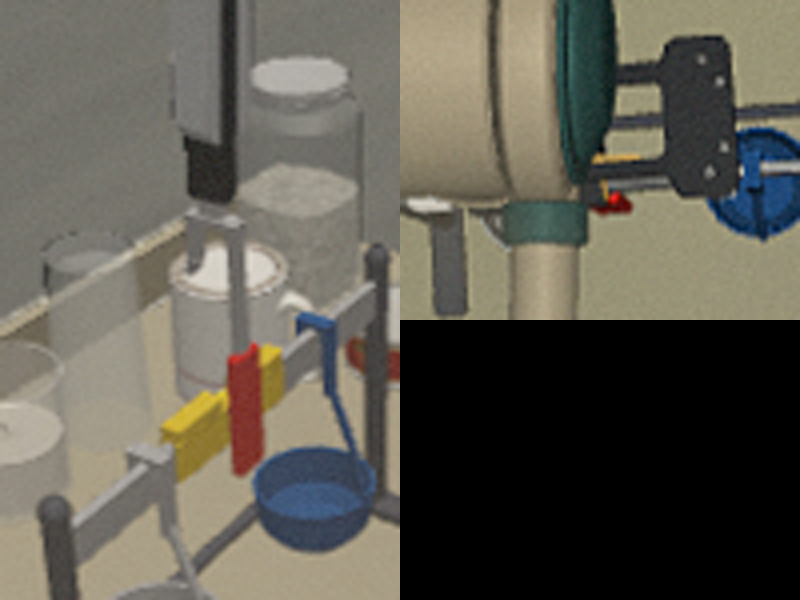

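```bash
python3 - <<'E'
from h import *
S=P(ld("pics/s3.npz"));T=P(ld("pics/t3.npz"))
print("bladecornerBR",tri([(S,(235.5,226)),(T,(208,201.5))]))
def ony(M,uv,y):
    u,v=uv;A=np.array([u*M[2]-M[0],v*M[2]-M[1]]);return np.linalg.solve(A[:,[0,2]],-A[:,3]-A[:,1]*y)
f=lambda x,y:(x/4+170,y/4+110)
for y in (48,54):
  for n,p in [("strapL",(190,216)),("strapR",(240,222)),("strapmid",(214,222)),("handle",(239,300)),("bladebot",(247,469)),("bladetop",(246,352)),("gripbot",(212,198))]: print(y,n,ony(S,f(*p),y).round(1))
pr=lambda M,X:((M@np.r_[X,1])[:2]/(M@np.r_[X,1])[2]).round(1)
# rack model predicted vs seen
o=np.array([558,42.5,0]);yaw=.048;ex=np.array([np.cos(yaw),np.sin(yaw),0]);ey=np.array([-np.sin(yaw),np.cos(yaw),0])
for n,v in [("postL",(0,138,185)),("postR",(0,-138,185)),("sleeve near top ends",(-6,11.5+45,174)),("",(-6,11.5-45,174)),("bot",(-6,11.5+45,150)),("notch near floor",(-6,11.5+8,166)),("",(-6,11.5-8,166)),("n top",(-6,19.5,174)),("",(-6,3.5,174))]:
    X=o+v[0]*ex+v[1]*ey+[0,0,v[2]]; print(n,pr(S,X),pr(T,X), (pr(S,X)-[165,160])*4)
E
```

```text
bladecornerBR (array([544.79613965,  43.7682555 , 122.04006118]), [np.float64(0.7476380441666447), np.float64(0.6428313202865862)])
48 strapL [577.9 257.2]
48 strapR [547.3 262.7]
48 strapmid [563.1 258.2]
48 handle [550.  219.7]
48 bladebot [549.5 119.3]
48 bladetop [546.9 191.1]
48 gripbot [563.6 270.7]
54 strapL [572.7 261.1]
54 strapR [542.5 266.6]
54 strapmid [558.1 262.1]
54 handle [545.1 224.1]
54 bladebot [544.6 124.9]
54 bladetop [542.1 195.9]
54 gripbot [558.6 274.5]
postL [183.1 233.4] [145.  198.5] [ 72.4 293.6]
postR [264.1 170.4] [266.6 189.2] [396.4  41.6]
sleeve near top ends [214.6 216.9] [181.9 198.8] [198.4 227.6]
 [240.8 195.8] [221.1 195.8] [303.2 143.2]
bot [215.3 227.2] [183.6 199.8] [201.2 268.8]
notch near floor [226.1 211.2] [198.5 197.9] [244.4 204.8]
 [230.7 207.4] [205.4 197.4] [262.8 189.6]
n top [225.9 207.8] [198.  197.6] [243.6 191.2]
 [230.6 204.1] [205. 197.] [262.4 176.4]
```

```bash
cat > fit.py <<'E'
from h import *
from scipy.optimize import minimize
cs=[ld("pics/side0.npz"),ld("pics/top0.npz")]
K=8; wins=[(195,180,60,65),(170,180,65,30)]
ms=[]
for c,(x,y,w,h) in zip(cs,wins):
    i=cv2.cvtColor(c["color"][y:y+h,x:x+w].astype(np.uint8),cv2.COLOR_RGB2HSV)
    sat=((i[:,:,0]>17)&(i[:,:,0]<32)&(i[:,:,1]>150)).astype(np.float32)
    ms.append(cv2.resize(sat,None,fx=K,fy=K,interpolation=cv2.INTER_LINEAR)>.5)
def boxpts(x0,x1,y0,y1,z0,z1): return np.array([(a,b,c) for a in(x0,x1) for b in(y0,y1) for c in(z0,z1)],float)
def sil(c,win,p):
    X,Y,Z,D,yaw=p; M=P(c); im=np.zeros((win[3]*K,win[2]*K),np.uint8)
    R=Ro.from_euler('z',yaw).as_matrix()
    for b in [boxpts(-6,6,-45,-8,-D,8),boxpts(-6,6,8,45,-D,8),boxpts(-6,6,-8,8,-D,0)]:
        q=b@R.T+[X,Y,Z]; h=np.c_[q,np.ones(8)]@M.T; uv=(h[:,:2]/h[:,2:]-win[:2]+.5)*K
        cv2.fillConvexPoly(im,cv2.convexHull(np.round(uv*16).astype(np.int32)),1,shift=4)
    return im>0
def cost(p,idx=(0,1)):
    return sum(1-(sil(cs[k],wins[k],p)&ms[k]).sum()/(sil(cs[k],wins[k],p)|ms[k]).sum() for k in idx)
p0=np.array([557.6,54,163,16,.048])
for idx in [(0,1),(0,),(1,)]:
    r=min((minimize(cost,p0+[0,0,0,d,0],args=(idx,),method='Nelder-Mead',options=dict(initial_simplex=p0+[0,0,0,d,0]+np.vstack([np.zeros(5),np.diag([4,4,4,5,.03])]),maxiter=400)) for d in(0,8)),key=lambda r:r.fun)
    print(idx,r.x.round(3),round(r.fun,3))
E
python3 fit.py
```

```text
(0, 1) [5.59448e+02 5.46900e+01 1.61640e+02 1.78920e+01 6.20000e-02] 0.333
(0,) [5.58702e+02 5.17820e+01 1.62387e+02 1.80710e+01 7.30000e-02] 0.126
(1,) [ 5.58092e+02  5.46270e+01  1.65722e+02 -6.29900e+00  4.70000e-02] 0.096
```

{"fn": "carry_out", "kwargs": {
  "claw": [1,1,1,1,1,1,1,1],
  "offset": [
    [0,0,-12],
    [0,0,-25],
    [0,0,-38],
    [0,0,-48],
    [0,0,-56],
    [0,0,-60],
    [0,0,-60],
    [0,0,-60]
  ],
  "dr": [
    [0,0,0],
    [0,0,0],
    [0,0,0],
    [0,0,0],
    [0,0,0],
    [0,0,0],
    [0,0,0],
    [0,0,0]
  ]
}}

```text
t: 5.63
tool_pos: [548.9, 54.3, 449.9]
tool_rot: [-0.001, 0.999, 0.025, 0.026]
contact_force: [-0.2, -0.1, -1.5]
finger_gap: 0.128
gripper_force: 25.0
```

{"fn": "carry_out", "kwargs": {
  "claw": [1,1,1,1,1,1,1,1],
  "offset": [
    [0,0,-3],
    [0,0,-6],
    [0,0,-9],
    [0,0,-12],
    [0,0,-15],
    [0,0,-18],
    [0,0,-18],
    [0,0,-18]
  ],
  "dr": [
    [0,0,0],
    [0,0,0],
    [0,0,0],
    [0,0,0],
    [0,0,0],
    [0,0,0],
    [0,0,0],
    [0,0,0]
  ]
}}

```text
t: 6.3
tool_pos: [548.7, 54.4, 431.4]
tool_rot: [-0.001, 0.999, 0.025, 0.026]
contact_force: [-0.1, 0.4, -0.2]
finger_gap: 0.123
gripper_force: 25.0
```

```bash
python3 - <<'E'
from h import *
s=observe();print(s["t"],s["tool_pos"],s["contact_force"],s["torque"])
a=save("side","pics/s4.png")["color"];b=save("top","pics/t4.png")["color"]
A=cv2.resize(a[140:280,180:260],None,fx=4,fy=4,interpolation=cv2.INTER_CUBIC)
B=cv2.resize(b[170:220,165:235],None,fx=6,fy=6,interpolation=cv2.INTER_CUBIC)
cv2.imwrite("pics/c4.png",np.hstack([A,cv2.copyMakeBorder(B,0,260,0,0,0)])[:,:,::-1])
E
```

```text
6.3 [548.67513735  54.44439598 431.36359431] [-0.05682576  0.40883607 -0.19021474] [ 0.06340535  0.0414017  -0.02670934]
```

View pics/c4.png

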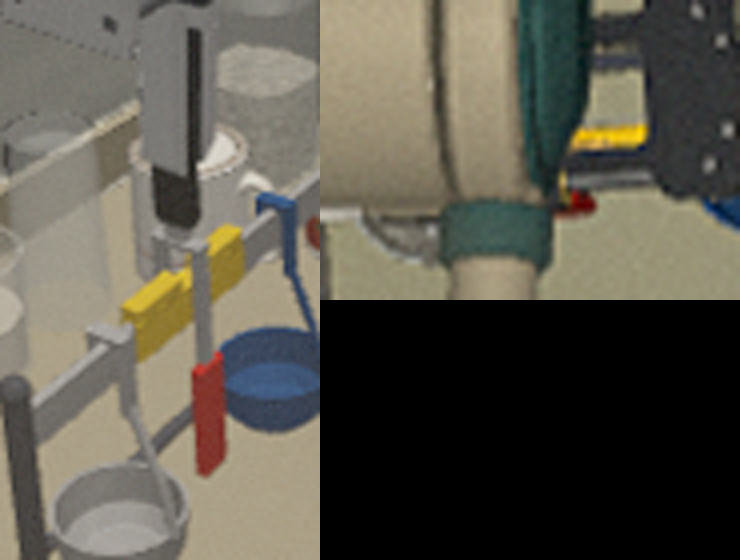

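The hook leg is behind the sleeve and the strap, at (181,240), is still about 20 mm above the notch. Both ladles are undisturbed. Now lowering by feel.

{"fn": "carry_out", "kwargs": {
  "claw": [1,1,1,1,1,1],
  "offset": [
    [0,0,-2],
    [0,0,-4],
    [0,0,-6],
    [0,0,-8],
    [0,0,-8],
    [0,0,-8]
  ],
  "dr": [
    [0,0,0],
    [0,0,0],
    [0,0,0],
    [0,0,0],
    [0,0,0],
    [0,0,0]
  ]
}}

```text
t: 6.9
tool_pos: [548.7, 54.4, 423.4]
tool_rot: [-0.001, 0.999, 0.025, 0.026]
contact_force: [0.3, 0.5, -0.9]
finger_gap: 0.125
gripper_force: 25.0
```

{"fn": "carry_out", "kwargs": {
  "claw": [1,1,1,1,1,1],
  "offset": [
    [0,0,-1],
    [0,0,-2],
    [0,0,-3],
    [0,0,-4],
    [0,0,-4],
    [0,0,-4]
  ],
  "dr": [
    [0,0,0],
    [0,0,0],
    [0,0,0],
    [0,0,0],
    [0,0,0],
    [0,0,0]
  ]
}}

```text
t: 7.4
tool_pos: [548.7, 54.4, 419.6]
tool_rot: [-0.001, 0.999, 0.025, 0.026]
contact_force: [0.5, -0.3, -1.3]
finger_gap: 0.128
gripper_force: 25.0
```

{"fn": "carry_out", "kwargs": {
  "claw": [1,1,1,1,1,1],
  "offset": [
    [0,0,-1],
    [0,0,-2],
    [0,0,-3],
    [0,0,-3],
    [0,0,-3],
    [0,0,-3]
  ],
  "dr": [
    [0,0,0],
    [0,0,0],
    [0,0,0],
    [0,0,0],
    [0,0,0],
    [0,0,0]
  ]
}}

```text
t: 7.9
tool_pos: [548.7, 54.5, 416.6]
tool_rot: [-0.001, 0.999, 0.025, 0.026]
contact_force: [0.4, 0.0, -0.7]
finger_gap: 0.125
gripper_force: 25.0
```

{"fn": "carry_out", "kwargs": {
  "claw": [1,1,1,1,1],
  "offset": [
    [0,0,-1],
    [0,0,-2],
    [0,0,-3],
    [0,0,-3],
    [0,0,-3]
  ],
  "dr": [
    [0,0,0],
    [0,0,0],
    [0,0,0],
    [0,0,0],
    [0,0,0]
  ]
}}

```text
t: 8.32
tool_pos: [548.7, 54.4, 413.5]
tool_rot: [-0.001, 0.999, 0.025, 0.026]
contact_force: [-0.3, 0.0, -1.1]
finger_gap: 0.126
gripper_force: 25.0
```

{"fn": "carry_out", "kwargs": {
  "claw": [1,1,1,1],
  "offset": [
    [0,0,-1],
    [0,0,-2],
    [0,0,-2],
    [0,0,-2]
  ],
  "dr": [
    [0,0,0],
    [0,0,0],
    [0,0,0],
    [0,0,0]
  ]
}}

```text
t: 8.65
tool_pos: [548.8, 54.4, 411.8]
tool_rot: [-0.001, 0.999, 0.025, 0.026]
contact_force: [0.0, -1.2, -0.1]
finger_gap: 0.128
gripper_force: 25.0
```

{"fn": "carry_out", "kwargs": {
  "claw": [1,1,1,1],
  "offset": [
    [0,0,-1],
    [0,0,-2],
    [0,0,-2],
    [0,0,-2]
  ],
  "dr": [
    [0,0,0],
    [0,0,0],
    [0,0,0],
    [0,0,0]
  ]
}}

```text
t: 8.98
tool_pos: [548.5, 54.5, 411.7]
tool_rot: [-0.001, 0.999, 0.025, 0.027]
contact_force: [-1.9, -1.1, 8.3]
finger_gap: 0.129
gripper_force: 25.0
```

Contact at tool z 411.8 matches the predicted notch floor (411.5), where perching on the sleeve top would give about 419.5. I'll confirm by feeling sideways for the notch walls.

{"fn": "carry_out", "kwargs": {
  "claw": [1,1,1,1,1,1,1],
  "offset": [
    [0,0,2],
    [0,1,2],
    [0,2,2],
    [0,3,2],
    [0,4,2],
    [0,5,2],
    [0,5,2]
  ],
  "dr": [
    [0,0,0],
    [0,0,0],
    [0,0,0],
    [0,0,0],
    [0,0,0],
    [0,0,0],
    [0,0,0]
  ]
}}

```text
t: 9.57
tool_pos: [548.9, 57.9, 411.8]
tool_rot: [0.002, 0.999, 0.025, 0.026]
contact_force: [-0.2, -6.4, 2.7]
finger_gap: 0.12
gripper_force: 25.0
```

{"fn": "carry_out", "kwargs": {
  "claw": [1,1,1,1,1,1,1],
  "offset": [
    [0,-2,0],
    [0,-4,0],
    [0,-6,0],
    [0,-7,0],
    [0,-9,0],
    [0,-10,0],
    [0,-10,0]
  ],
  "dr": [
    [0,0,0],
    [0,0,0],
    [0,0,0],
    [0,0,0],
    [0,0,0],
    [0,0,0],
    [0,0,0]
  ]
}}

```text
t: 10.15
tool_pos: [548.8, 49.7, 411.7]
tool_rot: [-0.002, 0.999, 0.025, 0.026]
contact_force: [0.7, 3.0, 3.3]
finger_gap: 0.124
gripper_force: 25.0
```

{"fn": "carry_out", "kwargs": {
  "claw": [1,1,1,0.5,0.2,0,-0.3,-0.3],
  "newtons": 10,
  "offset": [
    [0,3,0],
    [0,5,0],
    [0,5,0],
    [0,5,0],
    [0,5,0],
    [0,5,0],
    [0,5,0],
    [0,5,0]
  ],
  "dr": [
    [0,0,0],
    [0,0,0],
    [0,0,0],
    [0,0,0],
    [0,0,0],
    [0,0,0],
    [0,0,0],
    [0,0,0]
  ]
}}

```text
t: 10.82
tool_pos: [548.6, 54.5, 411.3]
tool_rot: [-0.001, 0.999, 0.025, 0.026]
contact_force: [-0.3, 1.2, 0.4]
finger_gap: 0.446
gripper_force: 0.0
```

{"fn": "carry_out", "kwargs": {
  "claw": [-0.3,-0.3,-0.3,-0.3,-0.3,-0.3,-0.3,-0.3],
  "offset": [
    [0,0,0],
    [0,0,0],
    [0,0,10],
    [0,0,25],
    [0,0,45],
    [0,0,70],
    [0,0,95],
    [0,0,120]
  ],
  "dr": [
    [0,0,0],
    [0,0,0],
    [0,0,0],
    [0,0,0],
    [0,0,0],
    [0,0,0],
    [0,0,0],
    [0,0,0]
  ]
}}

```text
t: 11.48
tool_pos: [548.4, 54.4, 533.7]
tool_rot: [-0.001, 0.999, 0.025, 0.027]
contact_force: [1.5, 0.2, -0.1]
finger_gap: 0.65
gripper_force: 0.0
```

{"fn": "carry_out", "kwargs": {
  "claw": [-0.3,-0.3,-0.3,-0.3,-0.3,-0.3,-0.3,-0.3],
  "offset": [
    [-20,0,0],
    [-40,0,0],
    [-60,0,0],
    [-80,0,0],
    [-100,0,0],
    [-120,0,0],
    [-120,0,0],
    [-120,0,0]
  ],
  "dr": [
    [0,0,0],
    [0,0,0],
    [0,0,0],
    [0,0,0],
    [0,0,0],
    [0,0,0],
    [0,0,0],
    [0,0,0]
  ]
}}

```text
t: 12.15
tool_pos: [428.1, 54.5, 532.9]
tool_rot: [-0.001, 0.999, 0.025, 0.028]
contact_force: [-0.3, 0.3, -0.1]
finger_gap: 0.654
gripper_force: 0.0
```

```bash
python3 - <<'E'
from h import *
s=observe();print(s["t"],s["tool_pos"],s["contact_force"])
a=save("side","pics/s5.png")["color"];b=save("top","pics/t5.png")["color"]
A=cv2.resize(a[150:290,170:270],None,fx=4,fy=4,interpolation=cv2.INTER_CUBIC)
B=cv2.resize(b[160:240,140:220],None,fx=5,fy=5,interpolation=cv2.INTER_CUBIC)
cv2.imwrite("pics/c5.png",np.hstack([A,cv2.copyMakeBorder(B,0,160,0,0,0)])[:,:,::-1])
E
```

```text
12.15 [428.07918431  54.49088286 532.89834331] [-0.33277507  0.27557803 -0.07153948]
```

View pics/c5.png

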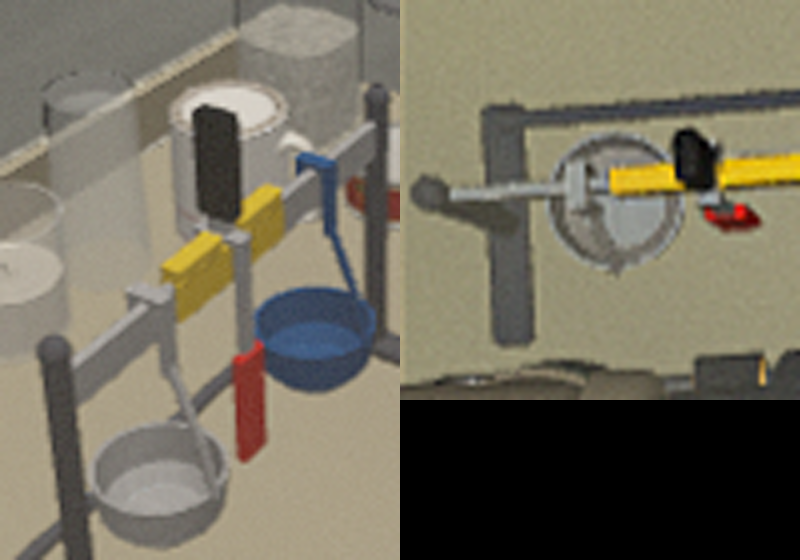

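The spatula hangs released in the notch, its strap at side crop (228,235) sunk between the two yellow blocks. It is upright, and both ladles hang where they were. I'll let any sway settle, then hand in.

{"fn": "carry_out", "kwargs": {
  "claw": [-0.3,-0.3,-0.3,-0.3,-0.3,-0.3,-0.3,-0.3],
  "offset": [
    [0,0,0],
    [0,0,0],
    [0,0,0],
    [0,0,0],
    [0,0,0],
    [0,0,0],
    [0,0,0],
    [0,0,0]
  ],
  "dr": [
    [0,0,0],
    [0,0,0],
    [0,0,0],
    [0,0,0],
    [0,0,0],
    [0,0,0],
    [0,0,0],
    [0,0,0]
  ]
}}

```text
t: 12.92
tool_pos: [428.7, 54.4, 531.6]
tool_rot: [-0.001, 0.999, 0.025, 0.026]
contact_force: [-0.1, 0.6, 0.1]
finger_gap: 0.647
gripper_force: 0.0
```

```bash
python3 -c "
from workcell import *
print(job_done())"
```

```text
the job is handed in; nothing more can be done
None
```

The job is handed in: the red spatula hangs released in the yellow sleeve's notch, seated on its floor by feel and by camera, and both ladles hang where they were; the hand-in returned no verdict.

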